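Stack ferrite cores and probe their bore

ROBOT

A 6-joint arm with a two-finger parallel gripper is mounted at the origin on the work surface. World frame = base frame: x ahead of the robot, y to its left, z up, the work surface at z = 0. Lengths are in m, angles in rad, forces in N, time in s.
With the tool pointing down it reaches from about 0.325 to 0.9 m from the base axis. Payload 6.1 kg.
Tool frame: the origin (TCP) lies midway between the tips of the shut fingers; the grasp point (between the pads) lies 19 mm behind it; z points along the fingers, y is the line along which they close (so a half turn about z gives the same grasp; the last joint's range is limited). The gripper opens to 85 mm and grips with 20 to 120 N. Pads are 22 mm wide; open, the fingers measure 114 mm over their backs; the gripper's body (76 mm by 85 mm) begins 54 mm behind the grasp point. The pads swing forward as they close: fully open they stand 13 mm farther back than shut.
Start: joints at [-1.417, 0.22, 1.526, -0, 1.395, -0.126], TCP at [0.173, -0.601, 0.231] pointing down, gripper open.
Joint ranges: [-2.98, 2.98], [-0.91, 2.08], [0.09, 2.57], [-1.24, 4.39], [0.2, 2.65], [-2.68, 2.68]. Speed limits (rad/s): [2.57, 2.57, 3.01, 3.14, 3.14, 3.14].

INTERFACE

Orientations are given as [roll, pitch, yaw] about the fixed x, y, z axes, in that order (R = Rz(yaw) Ry(pitch) Rx(roll)).
In Python, from plant import manip, kin, eyes, finder, monitor gives the robot as it stands. Calls block until the motion is done:
- manip.movep(position, orientation): joint-space move of the TCP to a pose.
- manip.move_l(position, feed=0.15, rotation=None, max_force=None): straight line of the TCP; rotation=None keeps the orientation; feed is the mean speed in m/s. With max_force (N) it stops when the force on the tool has changed by that much, and returns True; else False.
- manip.set_joints(angles): joint-space move.
- manip.gripper_to(opening, f_grip=None): finger opening in m; f_grip is the grip in N (None keeps the last); returns when the fingers have stopped.
- manip.hold(seconds).
- kin.inverse_kinematics(position, orientation): joint angles nearest the present ones, or None.
- eyes.get_image(name): name is "scene" or "top"; returns (picture, depth): 400x640x3 uint8, red, green, blue; 400x640 float32, m along the optical axis (not along the pixel's ray), 0 where there is no reading.
- eyes.get_calibration(name): a dict with "intrinsics" (3x3 intrinsics, pixels), "dist_coeffs" ([k1, k2, p1, p2, k3] as OpenCV has them; the pictures are not rectified), "world_from_camera" (4x4, takes a point from camera to world coordinates). Camera axes: x right, y down, z forward; pixel columns grow to the right and rows downward; lengths in m; the calibration is good to about 2 mm. A picture is of the moment at which its call begins. get_calibration takes no time and is no camera call.
A pose or a line that the arm cannot do raises manip.Unreachable and nothing moves.
- manip.job_done(): hands the job in; it is judged then, once.
Trained networks look in the newest picture that a camera, given by its name, has taken for a name from the list of things; names that differ only in an ending like _2 or _b are one class to them, and where a whole thing is asked for, a point or a joint stands for the part that bears it (a point fixed in the world has none). Each returns a list of dicts, best first, with "confidence" (0 to 1); they miss things now and then, are a little off and sometimes report something else, mostly with a low value. They report only what shows in the picture. A call takes as long as a camera call.
- finder.silhouettes(target, camera): "region" (400x640 bool, what is visible of it) and "uv" ([column, row] in pixels, amid what is visible of it).
Readings, each from a call of its own:
- monitor.read_time_s(): time.
- monitor.read_q(): joint angles.
- monitor.read_joint_velocities(): joint speeds.
- monitor.read_joint_torque(): joint torques, N m.
- monitor.read_eef_pos(): TCP position.
- monitor.read_tcp_rot(): TCP orientation.
- monitor.read_ft_force(): force on the tool from outside, world axes, zero at the start.
- monitor.read_torque(): the same for the moment, N m.
- monitor.read_opening(): finger opening in m.
- monitor.read_grasp_force(): force on a finger pad.
Only numpy, scipy, OpenCV 4.12 (cv2) and the standard library are available. Lean on these libraries where they do the work, as an engineer would, in place of code of your own. Each camera call takes 0.05 s, during which the arm holds its last target. There are 200 camera calls.

TASK

Build up the ferrite core sample on the white test stand: lay the wider ring core flat and centred on the stand's round seat first, then the narrower ring core flat and centred on top of it, and let go of them. Then take the steel probe out of its holder by its square black handle and lower it upright through both rings into the stand's guide bore, without touching the rings or the stand with it, until its tip is about halfway down the 40 mm deep bore. Finish while still holding the probe there, still and centred in the bore, and leave the other things on the desk alone.

Things in the scene. Friction and masses are not known exactly. Their poses are not given: they have to be found in the camera images.
- stand: Fixed test stand: aluminium foot plate 110 x 110 x 10 mm carrying a white round column 70 mm in diameter whose flat top (the seat) is 50 mm above the table. A vertical guide bore, 22 mm in diameter, open at the top, 40 mm deep, runs down the column axis to the foot plate. Origin: centre of the underside, z up. In the middle of the desk, turned up to 0.4 rad.
- stand_seat (a point): Centre of the bore's mouth in the plane of the stand's flat seat, 50 mm above the table; z up.
- core_large: The wider loose dark grey ferrite ring core lying flat on the table: 62 mm outside diameter, 28 mm bore, 14 mm thick, about 0.16 kg. Origin: centre of its underside; z along its axis, up.
- core_small: The narrower loose dark grey ferrite ring core lying flat on the table: 50 mm outside diameter, 28 mm bore, 14 mm thick, about 0.09 kg. Origin: centre of its underside; z along its axis, up. The two cores may lie in either of two places on the left.
- probe: Loose probe, 0.09 kg, upright in the holder: from the tip up a steel rod 10 mm in diameter and 78 mm long, a collar 28 mm in diameter and 6 mm thick, a black square handle 18 x 18 mm, 50 mm tall (134 mm in all). Origin: centre of the tip end face; z up along the rod, x and y across the handle flats. At the start the collar rests on the holder and the tip is 6 mm above the table.
- holder: Fixed grey block 60 x 60 mm, 84 mm tall, with a vertical 14 mm through hole at its centre in which the probe's rod hangs. Origin: centre of its underside, z up. Standing on the right.
- sleeve: Bystander: loose ferrite sleeve, 26 mm in diameter, 30 mm tall, 13 mm bore, between the robot and the stand. Origin: centre of its underside.
- mouse: Bystander: loose black computer mouse, 105 x 58 x 34 mm, behind the stand. Origin: centre of its underside.
- screwdriver: Bystander: loose screwdriver 170 mm long, lying along its x axis at the right rear. Origin near its middle.
- pen_cup: Bystander: loose black cup, 72 mm in diameter, 90 mm tall, at the far right. Origin: centre of its underside.
- tester: Bystander: loose yellow hand tester, 120 x 58 x 28 mm, on the left. Origin: centre of its underside.

How it is judged:
On the way, in this order (a step that is already met when the one before it is completed fails the run):
1. the wider core lies flat and centred on the seat, let go (horizontal distance between core_large and stand_seat below 0.004 m and z of core_large in the frame of stand_seat between -0.0025 and 0.0025 m and angle between core_large's own z axis and vertical below 0.06 rad and contact force between the fingers and core_large below 0.2 N and linear speed of core_large below 0.02 m/s), for 0.2 s.
2. the narrower core lies flat and centred on the wider one, let go (all of step 1 and horizontal distance between core_small and stand_seat below 0.004 m and z of core_small in the frame of stand_seat between 0.0115 and 0.0165 m and angle between core_small's own z axis and vertical below 0.06 rad and contact force between the fingers and core_small below 0.2 N and linear speed of core_small below 0.02 m/s), for 0.2 s.
3. the probe is lifted clear of its holder (horizontal distance between each of core_large, core_small and stand_seat below 0.004 m and z of core_large in the frame of stand_seat between -0.0025 and 0.0025 m and angle between each of core_large, core_small's own z axis and vertical below 0.06 rad and z of core_small in the frame of stand_seat between 0.0115 and 0.0165 m and z of probe in the frame of holder above 0.086 m and contact force between the fingers and probe above 1 N), for 0.1 s.
At the end, for the whole second after the job is handed in: Wider core flat on the seat, narrower on it, each within 4 mm of the bore axis, at rest, fingers off; probe gripped, upright within 4 degrees, still, tip 11 to 29 mm below the seat and within 3.5 mm of the axis, touching neither cores nor stand (all of step 2 and horizontal distance between probe and stand_seat below 0.0035 m and z of probe in the frame of stand_seat between -0.029 and -0.011 m and angle between probe's own z axis and vertical below 0.07 rad and linear speed of probe below 0.01 m/s and contact force between the fingers and probe above 1 N and contact force between probe and stand below 0.1 N and contact force between probe and core_large below 0.1 N and contact force between probe and core_small below 0.1 N); the arm keeps its last pose, push and grip.
It fails at once if the probe touches the stand (contact force between probe and stand above 0.3 N).
It fails at once if the probe touches a core (contact force between probe and core_large above 0.3 N or contact force between probe and core_small above 0.3 N).
It fails at once if a bystander is pushed more than 20 mm or tipped over (distance of any of sleeve, mouse, screwdriver, pen_cup, tester from where it was at the start of the episode above 0.02 m or angle between any of sleeve, pen_cup's own z axis and vertical above 0.5 rad).
It also fails if it takes over 69 s, if anything falls off the work surface, if the arm or the gripper's body presses on something with over 40 N, if the wrist force passes 120 N, or if a joint passes its speed limit or range.

## Working session

There is one attempt and no reset: what is moved stays moved. The work goes in short steps, each a Python script; the robot and the scene stay as the last script left them, time stands still between calls to the robot, and variables do not carry over. Pictures are saved under pics/ and viewed, at most 10 in all, crops included, and the job is handed in when it is done.

```bash
ls; mkdir -p pics; cat > h.py <<'E'
import numpy as np, cv2
from plant import manip, kin, eyes, finder, monitor
def pts(cam, depth, mask):
    c=eyes.get_calibration(cam); K=np.array(c["intrinsics"],float); d=np.array(c["dist_coeffs"],float); T=np.array(c["world_from_camera"])
    v,u=np.nonzero(mask&(depth>0)); z=depth[v,u]
    n=cv2.undistortPoints(np.stack([u,v],1).astype(float).reshape(-1,1,2),K,d).reshape(-1,2)
    p=np.c_[n*z[:,None],z]
    return p@T[:3,:3].T+T[:3,3], u, v
E
python3 - <<'E'
from h import *
for c in ("top","scene"):
    im,d=eyes.get_image(c); cv2.imwrite(f"pics/{c}0.png",im[:,:,::-1]); np.savez(f"{c}0.npz",im=im,d=d)
    print(c,np.round(eyes.get_calibration(c)["world_from_camera"],3).tolist())
    for n in "stand core_large core_small probe holder sleeve mouse screwdriver pen_cup tester".split():
        for r in finder.silhouettes(n,c)[:3]:
            p,u,v=pts(c,d,r["region"])
            print(n,round(r["confidence"],2),np.round(r["uv"]),len(p),np.round(np.percentile(p,[2,50,98],axis=0),3).tolist() if len(p) else '')
print(monitor.read_time_s(),monitor.read_tcp_rot(),monitor.read_opening())
E
```

```text
pics
plant.py
top [[0.028, -0.995, 0.091, 0.437], [-1.0, -0.028, -0.005, -0.022], [0.008, -0.091, -0.996, 1.498], [0.0, 0.0, 0.0, 1.0]]
stand 0.79 [308. 190.] 1019 [[0.537, -0.046, 0.003], [0.587, 0.007, 0.012], [0.64, 0.058, 0.054]]
core_large 0.7 [299. 140.] 483 [[0.705, 0.011, 0.012], [0.751, 0.046, 0.029], [0.8, 0.084, 0.037]]
core_large 0.55 [256. 184.] 263 [[0.567, 0.168, -0.005], [0.597, 0.195, 0.012], [0.626, 0.224, 0.02]]
core_small 0.43 [251. 217.] 132 [[0.456, 0.187, 0.001], [0.479, 0.209, 0.013], [0.501, 0.234, 0.02]]
core_small 0.39 [298. 139.] 527 [[0.704, 0.011, -0.002], [0.75, 0.047, 0.027], [0.803, 0.086, 0.037]]
holder 0.71 [389. 206.] 391 [[0.506, -0.288, 0.002], [0.536, -0.251, 0.082], [0.573, -0.224, 0.09]]
holder 0.67 [248. 217.] 130 [[0.456, 0.188, -0.001], [0.479, 0.211, 0.013], [0.501, 0.234, 0.02]]
mouse 0.87 [299. 139.] 543 [[0.704, 0.008, -0.002], [0.752, 0.047, 0.026], [0.804, 0.086, 0.037]]
mouse 0.44 [367. 142.] 189 [[0.719, -0.198, -0.002], [0.753, -0.172, 0.022], [0.787, -0.146, 0.028]]
screwdriver 0.51 [364. 141.] 206 [[0.702, -0.198, 0.002], [0.75, 
[... 1144 characters left out ...]
 -0.225, 0.087]]
sleeve 0.58 [290. 163.] 85 [[0.397, -0.053, 0.004], [0.414, -0.043, 0.022], [0.419, -0.033, 0.032]]
mouse 0.78 [360. 272.] 1119 [[0.711, 0.008, -0.001], [0.767, 0.046, 0.027], [0.81, 0.087, 0.036]]
screwdriver 0.58 [270. 297.] 518 [[0.664, -0.204, -0.001], [0.759, -0.171, 0.021], [0.798, -0.106, 0.027]]
screwdriver 0.51 [290. 166.] 110 [[0.397, -0.054, 0.004], [0.413, -0.042, 0.023], [0.419, -0.03, 0.032]]
pen_cup 0.91 [153. 255.] 1101 [[0.58, -0.439, 0.005], [0.601, -0.409, 0.057], [0.646, -0.375, 0.091]]
pen_cup 0.15 [361. 272.] 1070 [[0.713, 0.008, 0.01], [0.767, 0.045, 0.028], [0.81, 0.085, 0.036]]
1.1 [-3.14157818e+00 -5.73969248e-06  2.79741440e-01] 0.08548801840782896
```

```bash
python3 - <<'E'
import cv2
t=cv2.imread("pics/top0.png")[120:250,170:460]; s=cv2.imread("pics/scene0.png")[140:320,140:430]
f=lambda a:cv2.resize(a,(780,int(a.shape[0]*780/a.shape[1])),interpolation=cv2.INTER_CUBIC)
cv2.imwrite("pics/a_top.png",f(t)); cv2.imwrite("pics/a_scene.png",f(s))
E
```

```text
(no output)
```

View pics/a_top.png

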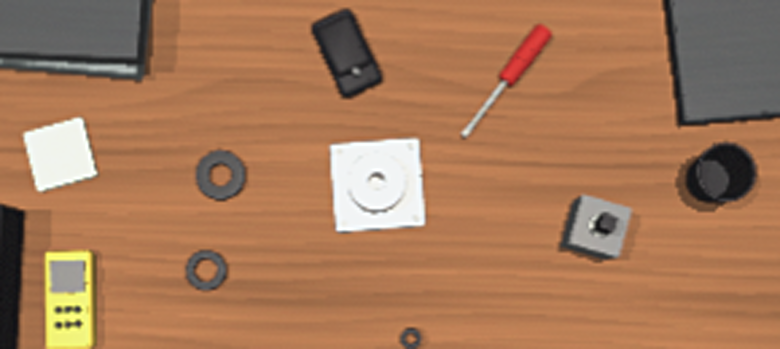

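View pics/a_scene.png

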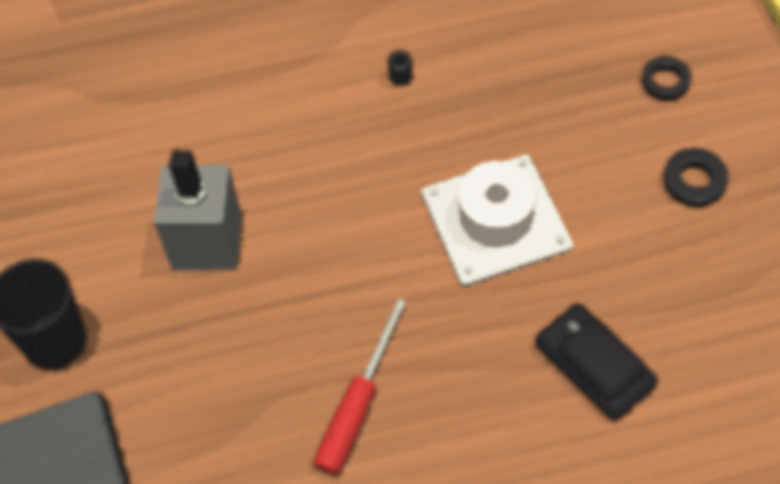

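```bash
cat >> h.py <<'E'
from scipy.optimize import least_squares
def proj(cam,P):
    c=eyes.get_calibration(cam); T=np.linalg.inv(np.array(c["world_from_camera"]))
    return cv2.projectPoints(np.asarray(P,float).reshape(-1,1,3),cv2.Rodrigues(T[:3,:3])[0],T[:3,3],np.array(c["intrinsics"],float),np.array(c["dist_coeffs"],float))[0].reshape(-1,2)
a=np.linspace(0,2*np.pi,64,endpoint=False)
def cyl(r,z0,z1): return np.vstack([np.c_[r*np.cos(a),r*np.sin(a),0*a+z] for z in (z0,z1)])
def box(h,z0,z1): return np.array([[x,y,z] for x in(-h,h) for y in(-h,h) for z in(z0,z1)])
def render(cam,hulls,pose,x0,y0,w,h,S=8):
    cs,sn=np.cos(pose[2]),np.sin(pose[2]); R=np.array([[cs,-sn,0],[sn,cs,0],[0,0,1]])
    m=np.zeros((h*S,w*S),np.uint8)
    for H in hulls:
        q=proj(cam,H@R.T+[pose[0],pose[1],0])
        q=((q-[x0,y0]+.5)*S-.5)
        cv2.fillConvexPoly(m,cv2.convexHull(q.astype(np.float32)).round().astype(np.int32),1)
    return cv2.resize(m.astype(np.float32),(w,h),interpolation=cv2.INTER_AREA)
def gray(im):  # soft "not wood" map
    d=im[:,:,0].astype(float)-im[:,:,2]
    return d
def fit(cam,im,hulls,xy,yaw=None,pad=6,zmap=None):
    q=proj(cam,np.vstack(hulls)+[xy[0],xy[1],0]); x0,y0=np.floor(q.min(0)-pad).astype(int); x1,y1=np.ceil(q.max(0)+pad).astype(int)
    w,h=x1-x0,y1-y0
    d=gray(im)[y0:y1,x0:x1] if zmap is None else zmap(im)[y0:y1,x0:x1]
    r0=render(cam,hulls,[*xy,yaw or 0],x0,y0,w,h)
    wood=np.median(d[r0<.01]); alpha=np.clip(1-d/wood,0,1)
    def cost(p): return np.sum((render(cam,hulls,[p[0],p[1],p[2] if yaw is not None else 0],x0,y0,w,h)-alpha)**2)
    from scipy.optimize import minimize
    p0=[*xy]+([yaw] if yaw is not None else [])
    sim=np.array([p0]+[[v+(.006 if i<2 else .2)*(i==j) for i,v in enumerate(p0)] for j in range(len(p0))])
    r=minimize(cost,p0,method="Nelder-Mead",options=dict(initial_simplex=sim,xatol=5e-5,fatol=1e-3,maxiter=150))
    return r.x,r.fun,cost(p0)
STAND=[box(.055,0,.01),cyl(.035,.01,.05)]
E
python3 - <<'E'
from h import *
for c in ("top","scene"):
    im=np.load(c+"0.npz")["im"]
    for n,H,xy,yaw in [("L",[cyl(.031,0,.014)],(.598,.197),None),("S",[cyl(.025,0,.014)],(.48,.211),None),
        ("stand",STAND,(.588,.005),.0),("stand",STAND,(.588,.005),.3),("stand",STAND,(.588,.005),-.3),
        ("holder",[box(.03,0,.084),cyl(.014,.084,.09),box(.009,.09,.14)],(.545,-.255),0.),("holder",[box(.03,0,.084),cyl(.014,.084,.09),box(.009,.09,.14)],(.545,-.255),-.3),("sleeve",[cyl(.013,0,.03)],(.408,-.044),None)]:
        x,f,f0=fit(c,im,H,xy,yaw); print(c,n,np.round(x,4),round(f,1),round(f0,1))
E
```

```text
top L [0.5961 0.1983] 46.2 56.7
top S [0.4777 0.2114] 49.8 56.8
top stand [0.5894 0.0041 0.1024] 5.3 71.5
top stand [0.5895 0.0042 0.106 ] 5.5 136.4
top stand [0.5895 0.0044 0.1056] 4.9 254.7
top holder [ 0.5406 -0.2602 -0.259 ] 5.6 94.1
top holder [ 0.5406 -0.26   -0.2482] 5.9 83.1
top sleeve [ 0.4019 -0.0421] 9.5 30.7
scene L [0.6007 0.1984] 63.5 77.1
scene S [0.4825 0.2115] 50.6 54.3
scene stand [0.5934 0.004  0.1028] 61.5 185.6
scene stand [0.5934 0.0039 0.1036] 61.3 242.2
scene stand [0.5934 0.0039 0.1052] 61.7 377.7
scene holder [ 0.5446 -0.26   -0.2516] 20.7 164.3
scene holder [ 0.5445 -0.2599 -0.2457] 21.0 133.7
scene sleeve [ 0.4054 -0.0421] 9.9 17.1
```

```bash
python3 - <<'E'
from h import *
T=monitor.read_time_s
P=np.pi
manip.gripper_to(.062,20); print(T())
manip.movep([.54,.12,.09],[P,0,P/2]); print(T(),np.round(monitor.read_q(),2))
manip.move_l([.54,.12,.02],feed=.15)
print(manip.move_l([.54,.12,-.02],feed=.03,max_force=4)); print(T(),monitor.read_eef_pos(),monitor.read_opening(),monitor.read_ft_force())
p=monitor.read_eef_pos()
manip.move_l([.54,.12,p[2]+.01]); manip.gripper_to(.05)
print(manip.move_l([.54,.12,-.02],feed=.03,max_force=4)); print(T(),monitor.read_eef_pos(),monitor.read_opening())
manip.move_l([.54,.12,.06]);print(T())
E
```

```text
1.4667
4.35 [ 0.07  0.2   1.84 -0.    1.11  0.08]
True
5.825 [ 0.5398472   0.11997575 -0.00551851] 0.062443476439743247 [-1.55149411  0.2039313   6.9773897 ]
True
6.775 [ 0.54039783  0.12001962 -0.00297144] 0.049902676121367624
7.35
```

```bash
python3 - <<'E'
from h import *
T=monitor.read_time_s
P=np.pi
x,y,z=.5984,.1983,-.0033
manip.gripper_to(.084)
manip.movep([x,y,.05],[P,0,P/2])
manip.move_l([x,y,z],feed=.12); print(T(),monitor.read_ft_force())
manip.gripper_to(.05,20); print(T(),monitor.read_opening(),monitor.read_grasp_force(),monitor.read_eef_pos())
manip.gripper_to(.076)
manip.movep([x,y,z],[P,0,0]); print(T())
manip.gripper_to(.05,30); print(T(),monitor.read_opening(),monitor.read_grasp_force(),monitor.read_eef_pos(),monitor.read_q()[5])
for c in ("top","scene"):
    im,d=eyes.get_image(c); cv2.imwrite(f"pics/{c}1.png",im[:,:,::-1]); np.savez(f"{c}1.npz",im=im,d=d)
E
```

```text
8.85 [-0.91807939 -0.86064182 -0.52021467]
9.2 0.060683325955408235 21.675088042393327 [ 0.5995188   0.1984394  -0.00165851]
10.9
11.1917 0.060943448399533896 32.6800636947155 [ 0.59862342  0.19838059 -0.00280791] 1.7654761105156374
```

```bash
python3 - <<'E'
from h import *
T=monitor.read_time_s
P=np.pi
x,y=.5914,.0042
manip.move_l([.5984,.1983,.075],feed=.2)
manip.move_l([x,y,.075],feed=.25); print(T(),monitor.read_opening(),monitor.read_grasp_force())
manip.move_l([x,y,.053],feed=.12)
print(manip.move_l([x,y,.044],feed=.02,max_force=4)); print(T(),monitor.read_eef_pos(),monitor.read_ft_force())
manip.gripper_to(.078); e=monitor.read_eef_pos(); print(e)
manip.move_l([x,y,.12],feed=.25)
manip.movep([.50,.21,.12],[P,0,P/2]); print(T())
for c in ("top","scene"):
    im,d=eyes.get_image(c); cv2.imwrite(f"pics/{c}2.png",im[:,:,::-1]); np.savez(f"{c}2.npz",im=im,d=d)
t=cv2.imread("pics/top2.png")[150:230,230:350]; s=cv2.imread("pics/scene2.png")[170:260,270:400]
f=lambda a:cv2.resize(a,(430,290),interpolation=cv2.INTER_CUBIC)
cv2.imwrite("pics/b.png",np.vstack([f(t),f(s)]))
E
```

```text
12.7583 0.06096858811393221 33.17402746528387
True
13.475 [0.59217955 0.00430791 0.04720269] [-0.35783215  0.2041182   4.7062436 ]
[0.59067499 0.00451918 0.04552062]
15.3417
```

View pics/b.png

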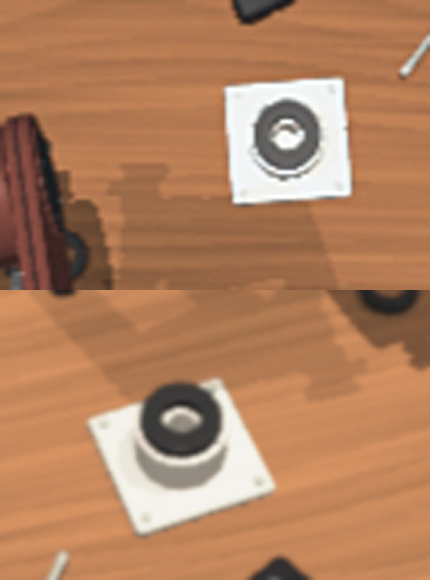

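```bash
cat >> h.py <<'E'
from scipy.optimize import minimize
def ringfit(cam,im,R,z0,xy,lo=70,hi=170,r=.014,t=.014):
    out=cyl(R,z0,z0+t); q=proj(cam,out+[*xy,0]); x0,y0=np.floor(q.min(0)-2).astype(int); x1,y1=np.ceil(q.max(0)+2).astype(int); w,h=x1-x0,y1-y0
    V=im.astype(float).mean(2)[y0:y1,x0:x1]; al=np.clip((hi-V)/(hi-lo),0,1)
    it,ib=cyl(r,z0+t,z0+t),cyl(r,z0,z0)
    def cost(p):
        P=[*p,0]; m=render(cam,[out],P,x0,y0,w,h)-render(cam,[it],P,x0,y0,w,h)*render(cam,[ib],P,x0,y0,w,h)
        return np.sum((m-al)**2)
    s=np.array([xy,(xy[0]+.005,xy[1]),(xy[0],xy[1]+.005)])
    f=minimize(cost,xy,method="Nelder-Mead",options=dict(initial_simplex=s,xatol=5e-5,fatol=1e-3,maxiter=100))
    return f.x,f.fun
E
python3 - <<'E'
from h import *
for c in ("top","scene"):
    im0=np.load(c+"0.npz")["im"]; im=np.load(c+"2.npz")["im"]
    g=.5894 if c=="top" else .5934
    for a in (50,),(70,),(90,):
      x,f=ringfit(c,im,.031,.05,(g,.004),lo=a[0],hi=a[0]+90); print(c,"ring",np.round(x,4),round(f,1))
    print("  orig L",ringfit(c,im0,.031,0,(g+.007,.198),lo=50,hi=110),"S",ringfit(c,im0,.025,0,(g-.112,.2113),lo=50,hi=110))
    # stand (unoccluded, image 0): refit
    print("  stand",fit(c,im0,STAND,(g,.004),.1)[0], "probes V",im[185:192:3,305:316:2].mean(2).round().tolist() if c=="top" else "")
E
```

```text
top ring [0.589  0.0039] 87.1
top ring [0.5893 0.0043] 44.8
top ring [0.5893 0.0043] 25.3
  orig L (array([0.59531038, 0.19740221]), np.float64(95.37478624234964)) S (array([0.47753726, 0.21016384]), np.float64(47.236757402508346))
  stand [0.58928174 0.00412486 0.10166881] probes V [[100.0, 186.0, 124.0, 111.0, 153.0, 97.0], [139.0, 247.0, 243.0, 249.0, 247.0, 105.0], [99.0, 98.0, 131.0, 114.0, 95.0, 100.0]]
scene ring [0.5911 0.0042] 74.6
scene ring [0.5912 0.004 ] 58.9
scene ring [0.591 0.004] 77.0
  orig L (array([0.60092049, 0.19766814]), np.float64(37.24485143231757)) S (array([0.48251836, 0.21144036]), np.float64(25.183414409690435))
  stand [0.59319018 0.0041407  0.10462377] probes V
```

```bash
python3 - <<'E'
from h import *
c="scene"; im0=np.load(c+"0.npz")["im"]
V=im0.astype(float).mean(2)
q=proj(c,cyl(.035,.05,.05)+[.593,.004,0]); print(q.min(0),q.max(0))
print(V[204:226,310:340:2].round().astype(int))
def circ(r,lo,hi,dark,xy,pad):
    C=cyl(r,.05,.05); q=proj(c,C+[*xy,0]); x0,y0=np.floor(q.min(0)-pad).astype(int); x1,y1=np.ceil(q.max(0)+pad).astype(int)
    al=np.clip((V[y0:y1,x0:x1]-lo)/(hi-lo),0,1); al=1-al if dark else al
    f=lambda p:np.sum((render(c,[C],[*p,0],x0,y0,x1-x0,y1-y0)-al)**2)
    r=minimize(f,xy,method="Nelder-Mead",options=dict(initial_simplex=np.array([xy,(xy[0]+.004,xy[1]),(xy[0],xy[1]+.004)]),xatol=5e-5)); return r.x,r.fun
for lo in(150,180): print("bore",circ(.011,lo,240,True,(.593,.004),3))
q=proj(c,[[x,.004,.05] for x in (.55,.56,.57,.58,.62,.63,.64)]); print(q.round(1))
E
```

```text
[309.688307   199.18901851] [338.54693853 223.54468916]
[[146 169 225 241 241 242 242 242 242 242 241 241 240 237 232]
 [181 209 238 241 241 242 242 242 242 242 242 241 241 239 234]
 [227 235 241 242 242 242 241 242 241 242 242 241 241 240 237]
 [234 239 241 242 242 241 239 236 238 241 242 242 241 241 238]
 [234 240 242 242 242 240 217 183 209 238 242 242 242 241 239]
 [235 241 242 242 242 234 166 136 156 221 241 242 242 241 239]
 [234 241 242 242 241 220 136 129 135 185 239 241 242 242 239]
 [235 241 242 242 240 195 129 130 131 157 238 242 242 241 238]
 [231 241 242 242 239 190 130 131 131 158 238 242 242 241 238]
 [225 241 242 242 240 207 134 131 133 183 240 242 242 242 238]
 [219 240 241 242 241 231 162 140 151 218 241 242 242 241 235]
 [207 238 242 242 242 240 217 189 206 237 242 242 242 241 229]
 [193 235 241 242 242 241 238 236 237 241 242 242 241 240 217]
 [187 221 241 242 242 242 241 241 241 242 242 242 242 237 209]
 [183 183 239 242 242 242 242 242 242 242 242 241 241 226 189]
 [184 147 230 241 242 242 242 242 242 242 242 242 239 192 170]
 [193 130 197 239 242 242 242 242 242 242 242 241 227 151 185]
 [197 126 150 223 240 242 242 242 242 242 241 235 180 133 195]
 [201 128 131 175 230 239 241 242 242 240 233 202 139 132 206]
 [209 136 128 139 173 215 232 237 235 225 185 149 129 138 223]
 [216 152 127 130 136 158 175 181 179 166 140 132 128 143 231]
 [219 174 129 130 132 135 136 136 136 134 130 129 128 158 233]]
bore (array([0.5939885 , 0.00427794]), np.float64(1.4458091269075788))
bore (array([0.59407206, 0.00428692]), np.float64(0.306001880787037))
[[319.4 197. ]
 [320.4 200.3]
 [321.5 203.5]
 [322.7 206.8]
 [327.2 220.3]
 [328.3 223.8]
 [329.5 227.3]]
```

```bash
python3 - <<'E'
from h import *
for c,g in(("scene",(.594,.0043)),("top",(.5893,.0041))):
    im=np.load(c+"2.npz")["im"]; V=im.astype(float).mean(2)
    q=proj(c,np.array([[g[0]+s*.031,g[1],z] for s in(-1,1) for z in(.05,.064)]+[[g[0]+s*.014,g[1],z] for s in(-1,1) for z in(.05,.064)])); print(c,q.round(1).tolist())
    k=int(round(q[:,0].mean())); r0=int(q[:,1].min())-4; r1=int(q[:,1].max())+5
    print(k,r0); print(V[r0:r1,k-4:k+5:2].round().astype(int).T)
    for lo,hi in((60,90),(60,120),(80,120)): print(ringfit(c,im,.031,.05,g,lo,hi))
E
```

```text
scene [[320.9, 201.2], [320.9, 198.0], [327.9, 222.0], [328.0, 219.0], [322.8, 206.8], [322.8, 203.7], [325.9, 216.2], [326.0, 213.1]]
324 194
[[122 123 124 123 115  83  61  58  58  57  57  51  52 116 196 222 208 160
  107  70  59  60  60  59  59  48  55 132 210 212 166 141 140]
 [123 124 123 118 102  73  59  58  58  59  54  47 110 191 208 174 144 136
  127 100  71  59  59  60  61  63  51 106 199 229 184 143 140]
 [123 124 123 118  96  69  59  59  60  60  44  49 146 223 186 144 137 138
  138 125  85  60  60  61  65  69  51  80 176 230 189 144 140]
 [123 123 122 120 104  74  59  58  60  57  45  44 116 193 194 159 142 139
  135 119  81  61  59  59  62  62  48  91 184 229 187 144 140]
 [124 123 124 123 112  82  63  58  58  58  55  45  53 118 191 201 173 143
  118  83  63  59  60  61  58  51  54 145 229 228 176 142 139]]
(array([0.59123897, 0.00412804]), np.float64(126.47534798118804))
(array([0.59213421, 0.0039766 ]), np.float64(86.21597322231457))
(array([0.59213653, 0.00397769]), np.float64(72.56153450462553))
top [[309.4, 196.7], [309.3, 196.3], [310.0, 177.6], [309.9, 177.1], [309.6
[... 783 characters left out ...]
ethod="Nelder-Mead",options=dict(initial_simplex=s,xatol=5e-5,fatol=1e-3,maxiter=100))
    res = _minimize_neldermead(fun, x0, args, callback, bounds=bounds,
                               **options)
    fxr = func(xr)
    fx = function(np.copy(x), *(wrapper_args + args))
  File "h.py", line 46, in cost
    P=[*p,0]; m=render(cam,[out],P,x0,y0,w,h)-render(cam,[it],P,x0,y0,w,h)*render(cam,[ib],P,x0,y0,w,h)
                ~~~~~~^^^^^^^^^^^^^^^^^^^^^^^
  File "h.py", line 20, in render
    q=proj(cam,H@R.T+[pose[0],pose[1],0])
  File "h.py", line 11, in proj
    c=eyes.get_calibration(cam); T=np.linalg.inv(np.array(c["world_from_camera"]))
ValueError: time passes only in moves, steps and waits
```

```bash
sed -i 's/^def pts/import functools\neyes_cal=functools.lru_cache(None)(eyes.get_calibration)\ndef pts/; s/c=eyes.get_calibration(cam)/c=eyes_cal(cam)/' h.py; python3 - <<'E'
from h import *
T=monitor.read_time_s
P=np.pi
x,y,z=.4802,.2114,-.001
manip.move_l([x,y,.05],feed=.2)
manip.move_l([x,y,z],feed=.12)
manip.gripper_to(.035,20); print(T(),monitor.read_opening(),monitor.read_grasp_force(),monitor.read_eef_pos())
manip.gripper_to(.066)
manip.movep([x,y,z],[P,0,0]); print(T())
manip.gripper_to(.035,30); print(T(),monitor.read_opening(),monitor.read_grasp_force(),monitor.read_eef_pos())
manip.move_l([x,y,.1],feed=.2)
x,y=.5914,.0042
manip.move_l([x,y,.1],feed=.25); print(T(),monitor.read_opening(),monitor.read_grasp_force())
manip.move_l([x,y,.069],feed=.12)
print(manip.move_l([x,y,.058],feed=.02,max_force=3)); print(T(),monitor.read_eef_pos(),monitor.read_ft_force())
manip.gripper_to(.066); print(monitor.read_eef_pos())
manip.move_l([x,y,.14],feed=.25)
manip.movep([.52,-.12,.2],[P,0,0]); print(T(), monitor.read_q())
for c in ("top","scene"):
    im,d=eyes.get_image(c); cv2.imwrite(f"pics/{c}3.png",im[:,:,::-1]); np.savez(f"{c}3.npz",im=im,d=d)
t=cv2.imread("pics/top3.png")[150:240,290:410]; s=cv2.imread("pics/scene3.png")[170:260,190:390]
f=lambda a:cv2.resize(a,(a.shape[1]*4,a.shape[0]*3+20),interpolation=cv2.INTER_CUBIC)
o=np.zeros((600,800,3),np.uint8); A=f(t);B=f(s); o[:A.shape[0],:A.shape[1]]=A; o[300:300+B.shape[0],:B.shape[1]]=B
cv2.imwrite("pics/c.png",o)
E
```

```text
16.9083 0.049256331339927434 20.062963776290417 [4.81218743e-01 2.11713900e-01 4.50402351e-04]
18.6167
18.9167 0.04870627205621136 31.055189855396748 [ 0.48038039  0.21142597 -0.0006256 ]
20.6667 0.048533106480554776 31.142658479511738
True
21.4833 [0.59220448 0.00415324 0.06337474] [-0.65657678 -0.19675274  4.50002113]
[0.59098879 0.00435771 0.06182829]
22.925 [-3.74314904e-01  2.80886248e-02  1.79995434e+00  9.09120397e-04
  1.31545157e+00  1.19725375e+00]
```

View pics/c.png

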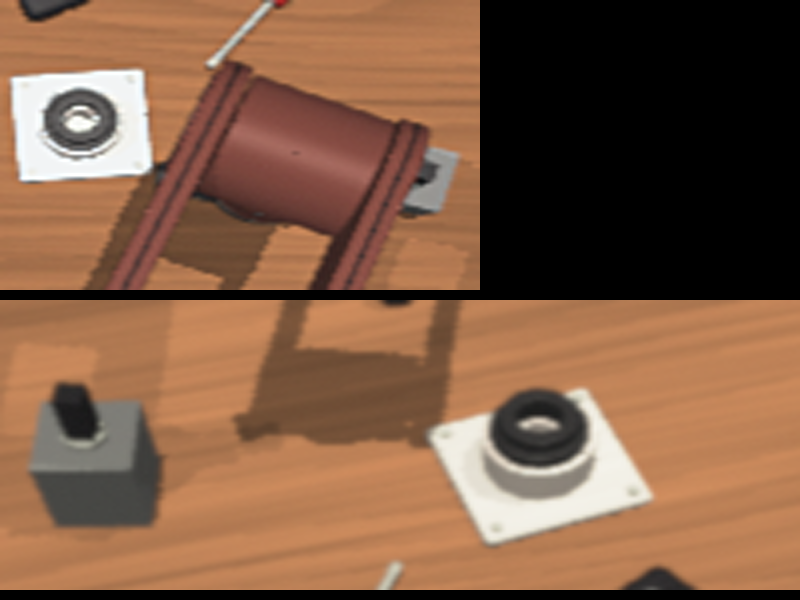

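```bash
python3 - <<'E'
from h import *
H=box(.009,.09,.14)
for c,g in(("scene",(.5446,-.26)),("top",(.5406,-.26))):
    im=np.load(c+"0.npz")["im"]; V=im.astype(float).mean(2)
    q=proj(c,H+[*g,0]); x0,y0=np.floor(q.min(0)-3).astype(int); x1,y1=np.ceil(q.max(0)+3).astype(int)
    W=V[y0:y1,x0:x1]; print(c,x0,y0); print(W.round().astype(int))
    for lo,hi in((35,90),(25,70)):
        al=np.clip((hi-W)/(hi-lo),0,1)
        f=lambda p:np.sum((render(c,[H],p,x0,y0,x1-x0,y1-y0)-al)**2)
        for yaw in np.arange(-.75,.76,.25):
            p=[*g,yaw]; s=np.array([p,[p[0]+.004,p[1],yaw],[p[0],p[1]+.004,yaw],[p[0],p[1],yaw+.15]])
            r=minimize(f,p,method="Nelder-Mead",options=dict(initial_simplex=s,maxiter=150)); print(lo,np.round(r.x,4),round(r.fun,2))
E
```

```text
scene 199 191
[[141 141 141 141 141 141 142 142 144 143 143 143 143 143 142 141 141 139
  138]
 [141 142 141 143 143 143 143 143 142 141 141 140 139 139 138 136 136 135
  134]
 [142 143 143 143 143 142 141 140 139 137 137 136 135 134 133 134 134 133
  133]
 [141 142 141 139 137 132 129 128 129 129 128 129 131 133 134 134 134 136
  137]
 [137 137 135 133 125 107  97  98 107 108 108 111 124 134 138 138 139 141
  140]
 [134 134 134 130 110  80  64  64  69  71  71  78 103 132 141 141 141 140
  140]
 [136 138 139 130  97  64  48  47  49  49  49  54  80 122 138 139 139 138
  138]
 [140 140 139 129  91  57  46  46  46  46  46  45  60 102 131 138 138 139
  138]
 [142 141 137 118  81  53  46  47  46  46  45  40  50  90 128 138 139 139
  139]
 [139 139 133 110  73  49  45  46  46  46  44  36  37  77 124 137 138 137
  137]
 [138 139 130 100  64  46  44  43  44  43  42  33  31  62 110 134 137 137
  136]
 [138 139 133 105  64  37  34  33  35  33  34  30  29  50  94 130 139 139
  139]
 [138 140 138 123  81  42  28  29  29  29  28  25  27  35  78 124 137 140
  140]
 [137 140 139 131  94  52  31  28
[... 2273 characters left out ...]
5  91 136 150 151 160]
 [169 169 164 140 182 168 130 108  86 128 151 152 150 151 162]
 [168 170 169 166 172 167 145 140 158 169 168 167 166 167 158]
 [168 167 168 168 167 167 166 166 168 168 166 165 167 167 146]]
35 [ 0.5403 -0.2591 -0.8171] 24.57
35 [ 0.5394 -0.2592 -0.6195] 25.58
35 [ 0.5405 -0.2599 -0.0671] 25.11
35 [ 0.5401 -0.2593  0.2792] 24.2
35 [ 0.5401 -0.2599  0.3908] 23.75
35 [ 0.5403 -0.2597  0.5278] 24.1
35 [ 0.5403 -0.2585  0.7923] 24.51
25 [ 0.5347 -0.2484 -1.1361] 34.67
25 [ 0.5386 -0.256  -0.5934] 39.14
25 [ 0.5404 -0.2566 -0.269 ] 39.37
25 [ 0.5349 -0.2476  0.4238] 34.77
25 [ 0.5387 -0.2594  0.3757] 35.32
25 [ 0.5381 -0.2561  0.4223] 35.37
25 [ 0.5371 -0.2552  0.4319] 34.95
```

```bash
python3 - <<'E'
from h import *
H=box(.009,.09,.14)
for c,g,lo,hi in(("scene",(.5446,-.26),40,130),("top",(.5406,-.26),90,160)):
    im=np.load(c+"0.npz")["im"]; V=im.astype(float).mean(2)
    q=proj(c,H+[*g,0]); x0,y0=np.floor(q.min(0)-3).astype(int); x1,y1=np.ceil(q.max(0)+2).astype(int)
    W=V[y0:y1,x0:x1]; al=np.clip((hi-W)/(hi-lo),0,1)
    if c=="scene": al=cv2.GaussianBlur(al,(1,1),0)
    f=lambda p:np.sum((cv2.GaussianBlur(render(c,[H],p,x0,y0,x1-x0,y1-y0),(0,0),1.0 if c=="scene" else .5)-al)**2)
    for yaw in np.arange(-.8,.79,.1):
        r=minimize(lambda p:f([*p,yaw]),g,method="Nelder-Mead",options=dict(initial_simplex=np.array([g,(g[0]+.004,g[1]),(g[0],g[1]+.004)]),maxiter=80)); print(c,round(yaw,2),np.round(r.x,4),round(r.fun,2))
E
```

```text
scene -0.8 [ 0.5435 -0.2605] 12.0
scene -0.7 [ 0.5434 -0.2605] 11.99
scene -0.6 [ 0.5435 -0.2604] 11.0
scene -0.5 [ 0.5433 -0.26  ] 10.04
scene -0.4 [ 0.544  -0.2602] 8.37
scene -0.3 [ 0.5437 -0.2601] 7.05
scene -0.2 [ 0.5439 -0.26  ] 5.98
scene -0.1 [ 0.544  -0.2599] 6.08
scene -0.0 [ 0.544  -0.2601] 7.33
scene 0.1 [ 0.5441 -0.2601] 10.53
scene 0.2 [ 0.5439 -0.2602] 9.17
scene 0.3 [ 0.5436 -0.2606] 8.71
scene 0.4 [ 0.5432 -0.2602] 9.12
scene 0.5 [ 0.5437 -0.2605] 9.78
scene 0.6 [ 0.5434 -0.2606] 11.1
scene 0.7 [ 0.5435 -0.2607] 11.85
top -0.8 [ 0.5402 -0.2599] 6.1
top -0.7 [ 0.5402 -0.2604] 4.76
top -0.6 [ 0.5402 -0.2601] 3.59
top -0.5 [ 0.5402 -0.2604] 2.9
top -0.4 [ 0.5402 -0.2602] 2.53
top -0.3 [ 0.5401 -0.2604] 2.65
top -0.2 [ 0.5405 -0.2601] 3.43
top -0.1 [ 0.5403 -0.2602] 4.36
top -0.0 [ 0.5398 -0.2599] 5.29
top 0.1 [ 0.5402 -0.2602] 6.8
top 0.2 [ 0.5403 -0.2603] 8.16
top 0.3 [ 0.5404 -0.2603] 9.33
top 0.4 [ 0.54   -0.2605] 10.18
top 0.5 [ 0.5403 -0.2605] 9.75
top 0.6 [ 0.54   -0.2603] 8.5
top 0.7 [ 0.5405 -0.2601] 6.91
```

```bash
python3 - <<'E'
from h import *
for c,g in(("scene",(.5940,.0043)),("top",(.5893,.0041))):
    im=np.load(c+"3.npz")["im"]; V=im.astype(float).mean(2)
    k=proj(c,[[*g,.071]])[0]; 
    for ax,i in((0,1),(1,0)):
        e=np.eye(3)[ax]
        Q=np.array([[*g,z]+s*r*e for s,r,z in((-1,.025,.078),(-1,.014,.078),(1,.014,.078),(1,.025,.078),(1,.025,.064),(1,.031,.064))])
        print(c,"xy"[ax],"pred",proj(c,Q)[:,i].round(1))
    x,y=np.round(k).astype(int); print(" col",x,"rows from",y-18,V[y-18:y+16,x].round().astype(int).tolist()); print(" row",y,"cols from",x-18,V[y,x-18:x+19].round().astype(int).tolist())
T=monitor.read_time_s; P=np.pi
x,y,z=.542,-.2602,.098; w=-.26
manip.gripper_to(.05)
manip.movep([x,y,.2],[P,0,w+P/2]); manip.move_l([x,y,z],feed=.12); print(T(),monitor.read_q())
f0=monitor.read_ft_force(); manip.gripper_to(.01,20); print(monitor.read_opening(),monitor.read_eef_pos(),monitor.read_ft_force()-f0)
manip.gripper_to(.04); manip.movep([x,y,z],[P,0,w]); print(T())
f0=monitor.read_ft_force(); manip.gripper_to(.01,40); print(T(),monitor.read_opening(),monitor.read_grasp_force(),monitor.read_eef_pos(),monitor.read_tcp_rot(),monitor.read_ft_force()-f0)
E
```

```text
scene x pred [196.8 200.4 210.  213.8 216.9 219. ]
scene y pred [314.4 318.8 330.2 334.6 334.4 336.8]
 col 324 rows from 189 [127, 130, 135, 133, 131, 133, 133, 125, 94, 65, 59, 58, 42, 32, 30, 31, 43, 128, 202, 168, 132, 111, 75, 58, 58, 56, 41, 36, 47, 59, 65, 48, 76, 167]
 row 207 cols from 306 [212, 226, 230, 233, 232, 218, 159, 85, 49, 49, 54, 54, 54, 69, 106, 141, 167, 193, 202, 200, 182, 144, 111, 71, 47, 52, 55, 56, 53, 64, 118, 192, 232, 236, 226, 188, 149]
top x pred [194.1 190.6 181.8 178.4 178.9 177.1]
top y pred [317.5 314.  305.2 301.7 301.8 299.9]
 col 310 rows from 168 [118, 123, 121, 120, 171, 252, 246, 247, 249, 161, 79, 86, 97, 83, 93, 255, 139, 110, 216, 248, 245, 251, 200, 108, 95, 90, 48, 100, 107, 255, 142, 210, 248, 245]
 row 186 cols from 292 [132, 205, 246, 245, 243, 243, 245, 251, 224, 91, 82, 95, 102, 126, 145, 174, 232, 249, 216, 141, 136, 222, 213, 103, 93, 77, 83, 175, 232, 240, 241, 240, 242, 247, 217, 122, 124]
25.6917 [-5.78622748e-01  2.91498039e-01  1.70199529e+00  3.13885937e-05
  1.14645900e+00 -3.18671203e-01]
0.017984407644392204 [ 0.54253812 -0.26056506  0.09898346] [ 0.47240192 -0.91644158  4.55630418]
27.8167
28.1333 0.017469819476177834 40.7263720035553 [ 0.54204707 -0.26026294  0.09805926] [ 3.14152974e+00 -1.38432965e-04 -2.59825351e-01] [ 0.11832648  0.40674386 -0.35188973]
```

```bash
python3 - <<'E'
from h import *
T=monitor.read_time_s; P=np.pi
z0=monitor.read_eef_pos()[2]; X,Y=.5914,.0042
manip.move_l([.542,-.2602,.12],feed=.06); manip.move_l([.542,-.2602,.23],feed=.15)
manip.hold(.2); print(T(),monitor.read_opening(),monitor.read_grasp_force(),monitor.read_eef_pos())
manip.move_l([X,Y,.23],feed=.15); manip.hold(.3); print(T(),monitor.read_eef_pos(),monitor.read_tcp_rot(),monitor.read_ft_force())
for c in ("top","scene"):
    im,d=eyes.get_image(c); np.savez(f"{c}4.npz",im=im,d=d); cv2.imwrite(f"pics/{c}4.png",im[:,:,::-1])
s=cv2.imread("pics/scene4.png")[110:260,240:430]; cv2.imwrite("pics/d.png",cv2.resize(s,None,fx=3.9,fy=3.9,interpolation=cv2.INTER_CUBIC))
g=np.array([.5940,.0043]); tip=.23-z0+.006; print("tip z",tip)
print(proj("scene",[[*g,tip],[*g,tip+.078],[*g,tip+.084],[*g,.078]]).round(1))
E
```

```text
29.7333 0.017588811369058256 40.65701365470886 [ 0.54140323 -0.25980599  0.22849896]
31.975 [0.59141729 0.00390044 0.2300205 ] [ 3.14158323e+00 -6.89274192e-05 -2.60462242e-01] [-0.21253148  0.78050458 -0.92024949]
tip z 0.13794074452734462
[[324.9 190.8]
 [325.4 170.1]
 [325.5 168.4]
 [324.5 205.2]]
```

View pics/d.png

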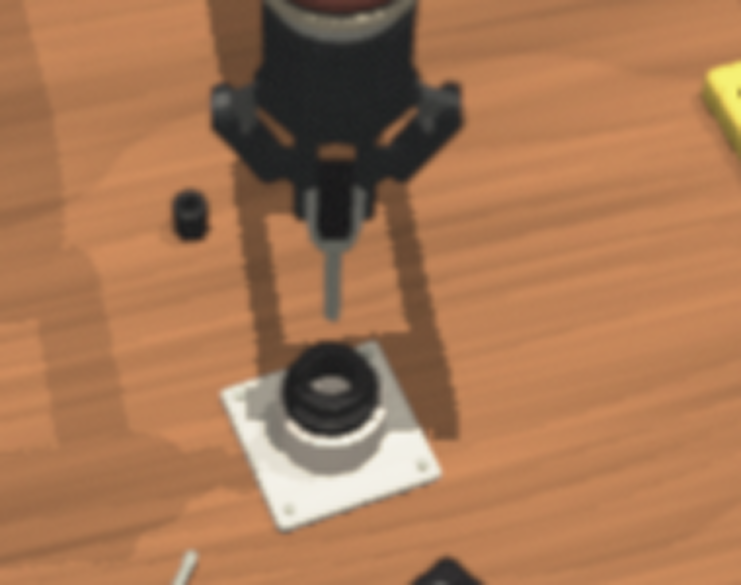

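```bash
python3 - <<'E'
from h import *
T=monitor.read_time_s; X,Y=.5914,.0042
manip.move_l([X,Y,.18],feed=.08); manip.hold(.2); print(monitor.read_eef_pos())
print(manip.move_l([X,Y,.122],feed=.035,max_force=4)); manip.hold(1.0)
print(T(),monitor.read_eef_pos(),monitor.read_tcp_rot(),monitor.read_ft_force(),monitor.read_grasp_force(),np.abs(monitor.read_joint_velocities()).max())
for c in ("scene",):
    im,d=eyes.get_image(c); cv2.imwrite(f"pics/{c}5.png",im[:,:,::-1])
s=cv2.imread("pics/scene5.png")[150:260,270:390]; cv2.imwrite("pics/e.png",cv2.resize(s,None,fx=5,fy=5,interpolation=cv2.INTER_CUBIC))
E
```

```text
[0.5919093  0.0041404  0.18083796]
False
35.8583 [0.59141989 0.00419349 0.1220135 ] [-3.14158149e+00 -1.93727047e-05 -2.60032082e-01] [ 0.41580906 -0.39576178 -0.70992184] 40.656505823135376 0.0016365811516257612
```

View pics/e.png

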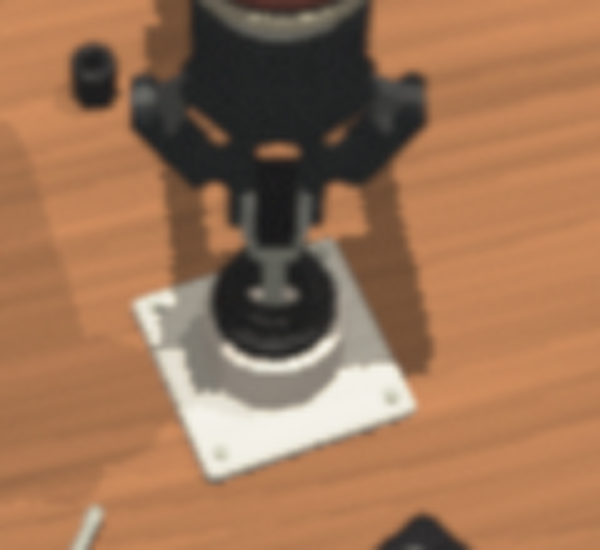

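The rod enters the rings centred, at picture (273,285), and both rings are still in place. I'm handing it in.

```bash
python3 -c "
from plant import manip
print(manip.job_done())"
```

```text
the job is handed in; nothing more can be done
None
```

I handed the job in at about 36 s of robot time: both cores are stacked on the seat and let go, and the gripper holds the probe upright and still with its tip about 20 mm down the bore; hand-in returned no verdict, but my last camera check showed the rod centred and the rings in place.

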